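# Set the side stop of a stamping jig against a ledger

### The job

Get the blue ledger ready for stamping: loosen the orange wing screw on the sliding stop, slide the stop along its bar so that it pushes the ledger squarely against the red sprung pad with a light press of about 9 N on the pad, and tighten the screw again while the pressure is on, so that the stop stays put by itself when you let go. Never press the ledger with more than 18 N, do not touch it with the gripper, and leave the other things on the desk and the stamp where they are.

Things in the scene. Friction and masses are not known exactly. Their poses are not given: they have to be found in the camera images.
- jig: Grey stamping jig, fixed: base plate 240 x 420 x 12 mm. Origin at the centre of its underside; x away from the robot, y along the guide bar towards the red pad, z up. Round steel bar, 16 mm thick, along y at x = 85, z = 50 mm, on two blue posts at y = -200 and 195 mm, 64 mm high. Blue cheek behind the pad at y = 154 mm, 48 mm high.
- wing (a point): Centre of the orange wing of the set screw, on the screw's vertical axis, 98 mm above the desk: an upright flat bar 40 mm long, 12 mm thick, 26 mm high (13 below to 13 above this point); pinch it across the 12 mm from above. A disc 26 mm across begins 12 mm below this point, the collar's top 28 mm below. In the jig's frame the wing's long direction stands at (screw value - 1.2) rad from the jig's x.
- screw (a joint): Turn of the wing screw, rad: 0 hard tight, grows as it is loosened, anticlockwise seen from above; end stop at 1.5. Starts tight (0 to 0.2). It bites below about 0.8 and holds well below 0.3; above 0.9 the stop slides freely. Turning takes 0.2 to 0.4 N m; it stays where it is left.
- collar: Sliding stop: aluminium collar round the bar, 40 mm diameter, 36 mm long along y, with the wing screw on top. Origin at its centre, on the bar's axis, right under the wing; axes as the jig's. Loose, it slides up to 190 mm along the jig's y with about 1.5 N of drag; clamped hard it withstands over 20 N. Starts near the -y end.
- stop_face (a point): Centre of the pushing face of the stop's blade, an aluminium plate 135 x 30 mm, 8 mm thick, that reaches from the collar over the base plate towards the robot. The face looks along the jig's +y; it lies at jig x = 0, z = 30 mm, 18 mm further along y than the collar's origin.
- pad: Red sprung pad, 110 x 26 mm, 8 mm thick. Origin at the centre of its face, at jig x = -20, y = 130, z = 28 mm when not pressed; the face looks along the jig's -y. It gives way along +y against a spring of 5 N per mm, at most 8 mm.
- ledger: Blue hardback ledger, 148 mm (its x) by 105 mm (its y), 24 mm thick, about 0.3 kg, lying flat and loose on the base plate between the blade and the pad. Origin at the centre of its underside. Pushing it over the plate takes 1 to 4 N.
- stamp: Small turned wooden hand stamp, 28 mm across, 55 mm high, standing on the base plate behind the cheek; leave alone. Origin at the centre of its underside.
- spare_ledger: Green ledger of the same size on the desk; leave alone. Origin at the centre of its underside.
- mug: White mug, 80 mm across, 90 mm high; leave alone. Origin under its centre.
- sanitizer: White bottle, 60 mm across, 150 mm high; leave alone. Origin under its centre.
- notes: Yellow block of sticky notes 76 x 76 x 30 mm; leave alone. Origin under its centre.
- ink_pad: Black ink pad 110 x 70 x 17 mm; leave alone. Origin under its centre.
- opener: Black-handled paper spatula, 190 mm long, lying on the desk; leave alone.
Mind the look-alikes: they are no part of the job. What is shaped like the ledger but purple or yellow is not meant.

How it is judged:
By the outcome, as a careful person would: the job done as asked, in the order asked, and still so for the second after the job is handed in, with the robot touching nothing.
It also fails if it takes over 56 s, if anything falls off the work surface, if the arm or the gripper's body presses on something with over 40 N, if the wrist force passes 120 N, or if a joint passes its speed limit or range.

### The arm

A 6-joint arm with a two-finger parallel gripper is mounted at the origin on the work surface. World frame = base frame: x ahead of the robot, y to its left, z up, the work surface at z = 0. Lengths are in m, angles in rad, forces in N, time in s.
With the tool pointing down it reaches from about 0.35 to 0.975 m from the base axis. Payload 4.9 kg.
Tool frame: the origin (TCP) lies at the very end of the fingers, on their centre line; the grasp point (between the pads) lies 19 mm behind it; x points along the fingers, y is the direction in which the jaws open and shut, and the axes are right-handed (so a half turn about x gives the same grasp; the last joint's range is limited). The gripper opens to 85 mm and grips with 20 to 120 N. Pads are 22 mm wide; open, the fingers measure 114 mm over their backs; the gripper's body (76 mm by 85 mm) begins 54 mm behind the grasp point. The pads swing forward as they close: fully open they stand 13 mm farther back than shut.
Start: joints at [1.133, 0.053, 1.613, -0, 1.476, -0.119], TCP at [0.196, 0.593, 0.231] pointing down, gripper open.
Joint ranges: [-3.01, 3.01], [-1.01, 2.22], [0.06, 2.58], [-1.02, 4.17], [0.09, 2.62], [-3.14, 3.14]. Speed limits (rad/s): [2.57, 2.57, 3.14, 3.14, 3.14, 3.14].

### API

Orientations are given as a unit quaternion [w, x, y, z].
In Python, from plant import manip gives the robot as it stands.
- The arm moves only by the tool play_rows, never from a script. Its argument "plan" is a list of rows, each a list of 5 numbers: the shift along the tool's x, y, z in mm, then the turn about the tool's x in rad, then the closure, from -1 (fully open) to 1 (shut). A call has 1 to 8 rows; each row is the pose to reach, as a shift and turn from the pose commanded when the call began, along the tool's axes at that moment; what a row does not reach only later rows make up. A row lasts 1/8 s, in which the tool goes at most 62.5 mm and 10.7 degrees, less where a joint would pass 70% of its speed; a pose out of reach is approached as far as the arm can. A call with a gripper value outside its range is refused whole. The fingers move at their own pace and stop on an object; the grip force is fixed at half the most. Time passes only in rows, so rows that repeat a pose let the fingers close. It gives the time, the measured TCP pose, the force and the opening at its end, in the units of the state.
- manip.state(): the state, without advancing time (a new reading comes with each control period).
- manip.grab_frame(name): name is "scene" or "side" or "wrist"; returns a dict with "img" (400x640x3 uint8, red, green, blue), "range_z" (400x640 float32, m along the optical axis (not along the pixel's ray), 0 where there is no reading), "fx", "fy", "cx", "cy" (pixels), "origin" and "rotation" of the camera in the world. Camera axes: x right, y up, looking along -z (the intrinsics and any distortion apply to the point x, -y, -z); pixel columns grow to the right and rows downward; lengths in m; the calibration is good to about 2 mm. The wrist camera is an equidistant fisheye: a pixel r from the principal point sees the ray r / f radians off the axis. A picture is of the moment at which its call begins.
- manip.job_done(): hands the job in, once; it reports no verdict.
The state is a dict: "time": time; "joint_pos": joint angles; "joint_vel": joint speeds; "joint_efforts": joint torques, N m; "tool_pos": TCP position; "tool_rot": TCP orientation; "contact_force": force on the tool from outside, world axes, zero at the start; "ft_torque": the same for the moment, N m; "gripper_width": opening from 0.0 (shut) to 1.0 (fully open).
Only numpy, scipy, OpenCV 4.12 (cv2) and the standard library are available. Lean on these libraries where they do the work, as an engineer would, in place of code of your own. Each camera call takes 0.05 s, during which the arm holds its last target. There are 200 camera calls.

## Working session

There is one attempt and no reset: what is moved stays moved. The work goes in short steps, Python scripts to look and compute and a tool call to move; the robot and the scene stay as the last step left them, time stands still between calls to the robot, and variables do not carry over. Pictures are saved under pics/ and viewed, about 8 in all and at most 12, crops included, and the job is handed in when it is done.

Besides the shell and the picture viewer there is one more tool, called after "Emit:" as a command line: name --pt "numbers of a row" for each row, then --argument value for the rest. play_rows: Moves the arm, as the interface text tells. Its arguments: {"type":"object","properties":{"plan":{"type":"array"}},"required":["plan"]}

```bash
mkdir -p pics; ls
cat > h.py <<'E'
import numpy as np, cv2
from plant import manip
def grab(n,save=None):
    f=manip.grab_frame(n)
    if save: cv2.imwrite('pics/'+save,cv2.cvtColor(f['img'],cv2.COLOR_RGB2BGR))
    return f
def pt(f,u,v,d=None):
    u=np.asarray(u,float);v=np.asarray(v,float)
    if d is None: d=f['range_z'][v.astype(int),u.astype(int)]
    c=np.stack([(u-f['cx'])/f['fx']*d,-(v-f['cy'])/f['fy']*d,-d],-1)
    return c@np.array(f['rotation']).T+np.array(f['origin'])
E
python3 - <<'E'
from h import *
import pickle
F={n:grab(n,n+'0.png') for n in('scene','side')}
pickle.dump(F,open('F0.pkl','wb'))
for n,f in F.items(): print(n,f['origin'],np.round(f['rotation'],3).tolist(),[k for k in f], f['fx'])
print(manip.state())
E
```

```text
pics
scene [1.0348063  0.50743918 1.22097623] [0.391, 0.109, 0.254, 0.878] ['img', 'range_z', 'fx', 'fy', 'cx', 'cy', 'origin', 'rotation'] 513.7051748704646
side [ 0.31563576 -0.82026813  0.91824807] [0.913, 0.392, -0.048, -0.104] ['img', 'range_z', 'fx', 'fy', 'cx', 'cy', 'origin', 'rotation'] 393.49173200354915
{'time': 0.1, 'joint_pos': array([ 1.13301814e+00,  5.33126154e-02,  1.61414017e+00,  1.40124338e-05,
        1.47601964e+00, -1.19012296e-01]), 'joint_vel': array([ 0.00018079, -0.00055358, -0.00273627, -0.00061883,  0.00074354,
        0.00074612]), 'joint_efforts': array([-5.13465457e-04, -3.94902563e+01, -3.71364820e+01, -1.46595639e-04,
        3.86021959e-03,  3.15820692e-06]), 'tool_pos': array([0.19563525, 0.59300114, 0.23018234]), 'tool_rot': array([ 0.69795672,  0.11158698,  0.69833149, -0.11286229]), 'contact_force': array([ 1.35256924,  0.93628577, -0.93491858]), 'ft_torque': array([-0.0036116 ,  0.03076269,  0.02961807]), 'gripper_width': 0.9990390630765729}
```

Run:
```python
s=open('h.py').read()
s=s.replace("import numpy as np, cv2","import numpy as np, cv2\nfrom scipy.spatial.transform import Rotation as R\ndef rot(q): return R.from_quat(np.roll(q,-1))")
s=s.replace("c@np.array(f['rotation']).T","c@rot(f['rotation']).as_matrix().T")
open('h.py','w').write(s)
```

```text
(no output)
```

View pics/scene0.png

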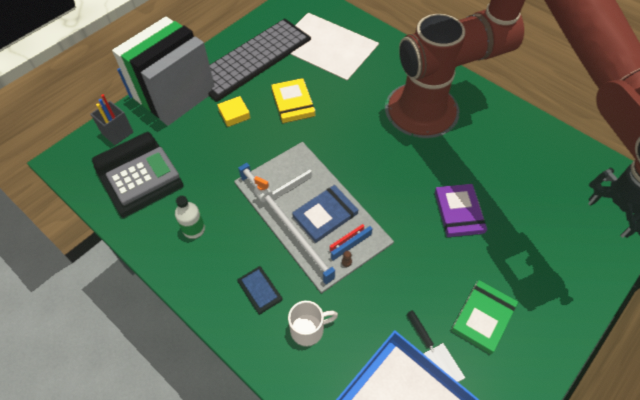

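View pics/side0.png

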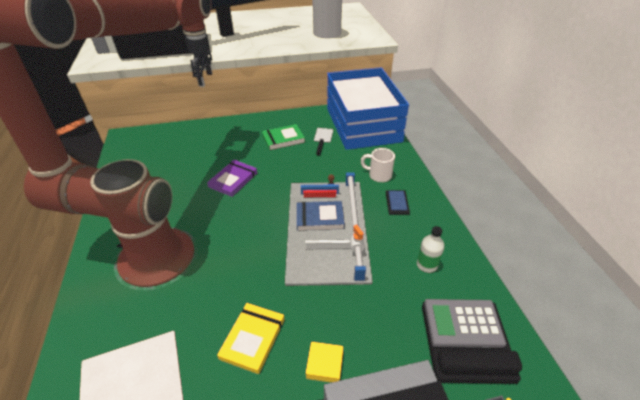

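Run:
```python
from h import *
import pickle
F=pickle.load(open('F0.pkl','rb'))
boxes={'scene':(225,400,140,295),'side':(275,385,165,295)}
for n,f in F.items():
    u0,u1,v0,v1=boxes[n]
    vv,uu=np.mgrid[v0:v1,u0:u1]; uu=uu.ravel();vv=vv.ravel()
    P=pt(f,uu+.5,vv+.5); rgb=f['img'][vv,uu].astype(int); r,g,b=rgb.T
    hsv=cv2.cvtColor(rgb.astype(np.uint8)[None],cv2.COLOR_RGB2HSV)[0].astype(int)
    gray=(hsv[:,1]<60)&(P[:,2]<.025)&(P[:,2]>0)&(r>70)
    desk=(hsv[:,1]>120)&(abs(hsv[:,0]-70)<15)
    print(n,'desk z',np.median(P[desk,2]),'plate z',np.median(P[gray,2]),gray.sum())
    m=np.zeros((400,640),np.uint8); m[vv[gray],uu[gray]]=255
    m=cv2.morphologyEx(m,cv2.MORPH_OPEN,np.ones((3,3),np.uint8))
    v,u=np.nonzero(m)
    # project rays onto z=.012
    def onz(u,v,z):
        d1=pt(f,u,v,np.ones(len(u))); o=np.array(f['origin']); d=d1-o
        return o+d*((z-o[2])/d[:,2])[:,None]
    Q=onz(u+.5,v+.5,.012)
    print(' plate rect',cv2.minAreaRect((Q[:,:2]*1000).astype(np.float32)))
    def rep(name,s,z=None):
        q=P[s]; print(' ',name,s.sum(),'med',np.round(np.median(q,0),4),'px',uu[s].mean().round(1),vv[s].mean().round(1))
        if z is not None:
            print('   onz mean',np.round(onz(uu[s]+.5,vv[s]+.5,z).mean(0),4), cv2.minAreaRect((onz(uu[s]+.5,vv[s]+.5,z)[:,:2]*1000).astype(np.float32)))
    rep('orange',(hsv[:,0]>5)&(hsv[:,0]<16)&(hsv[:,1]>170)&(r>150),.098)
    rep('red',((hsv[:,0]<4)|(hsv[:,0]>175))&(hsv[:,1]>150)&(r>120))
    bl=(abs(hsv[:,0]-110)<12)&(hsv[:,1]>90)
    rep('ledger',bl&(P[:,2]>.03)&(P[:,2]<.042)&(b<125),.036)
    rep('post',bl&(P[:,2]>.058),.064)
    s=bl&(P[:,2]>.058)
    for k in (0,1):
        med=np.median(vv[s]); t=s&((vv>med) if k else (vv<=med)); 
    ll,lab=0,0
    mm=np.zeros((400,640),np.uint8); mm[vv[s],uu[s]]=1
    nn,lb,st,ce=cv2.connectedComponentsWithStats(mm)
    for i in range(1,nn):
        if st[i,4]>5: print('   comp',st[i,4],ce[i].round(1),onz(ce[i:i+1,0]+.5,ce[i:i+1,1]+.5,.064).round(4))
    blade=(hsv[:,1]<60)&(P[:,2]>.038)&(P[:,2]<.056)
    rep('bladebar',blade)
    # crop
    c=cv2.cvtColor(f['img'][v0:v1,u0:u1],cv2.COLOR_RGB2BGR); c=cv2.resize(c,None,fx=4 if n=='side' else 3.4,fy=4 if n=='side' else 3.4,interpolation=cv2.INTER_CUBIC)
    cv2.imwrite(f'pics/crop_{n}.png',c)
```

```text
scene desk z -0.00014066979190419104 plate z 0.01186869461458584 7397
 plate rect ((514.7989501953125, -2.1681365966796875), (422.08099365234375, 242.31326293945312), 78.31836700439453)
  orange 83 med [ 0.5801 -0.1187  0.1079] px 260.8 182.5
   onz mean [ 0.5767 -0.1215  0.098 ] ((579.2460327148438, -124.1076889038086), (28.760425567626953, 37.9202880859375), 4.068570137023926)
  red 153 med [0.5267 0.1326 0.0387] px 346.0 237.0
  ledger 223 med [0.5336 0.0924 0.0346] px 334.3 231.1
   onz mean [0.5299 0.0963 0.036 ] ((520.6334228515625, -2.0334625244140625), (398.7625732421875, 188.13555908203125), 78.32508087158203)
  post 114 med [0.6276 0.1663 0.0635] px 292.1 227.1
   onz mean [0.6039 0.0076 0.064 ] ((579.4448852539062, -7.139923095703125), (367.64862060546875, 261.1150207519531), 49.52744674682617)
   comp 46 [243.3 166.6] [[ 0.5578 -0.2147  0.064 ]]
   comp 59 [328.2 271.6] [[0.6378 0.1704 0.064 ]]
  bladebar 663 med [ 0.5691 -0.0171  0.0491] px 295.6 211.5
side desk z 0.0009426758297815252 plate z 0.01287737671175071 5285
 plate rect ((561.0706176757812, 8.60113525390625), (480.64129638671875, 333.009521484375), 78.23920440673828)
  orange 69 med [ 0.5706 -0.1309  0.1057] px 357.6 232.9
   onz mean [ 0.5725 -0.127   0.098 ] ((574.4246215820312, -123.90283203125), (45.01130294799805, 16.75079345703125), 73.83489227294922)
  red 205 med [0.5181 0.1276 0.0322] px 319.4 193.2
  ledger 69 med [0.5493 0.1356 0.0381] px 336.8 223.5
   onz mean [ 0.5392 -0.0035  0.036 ] ((514.42041015625, -20.097137451171875), (404.04510498046875, 159.69371032714844), 81.91502380371094)
  post 66 med [ 0.5604 -0.2182  0.0635] px 354.9 234.8
   onz mean [ 0.5769 -0.0837  0.064 ] ((522.3019409179688, -14.08349609375), (405.22637939453125, 169.35989379882812), 78.66098022460938)
   comp 22 [349.8 174. ] [[0.6329 0.1647 0.064 ]]
   comp 42 [359.9 268.3] [[ 0.5532 -0.221   0.064 ]]
  bladebar 534 med [0.5347 0.0027 0.045 ] px 337.6 217.7
```

View pics/crop_scene.png

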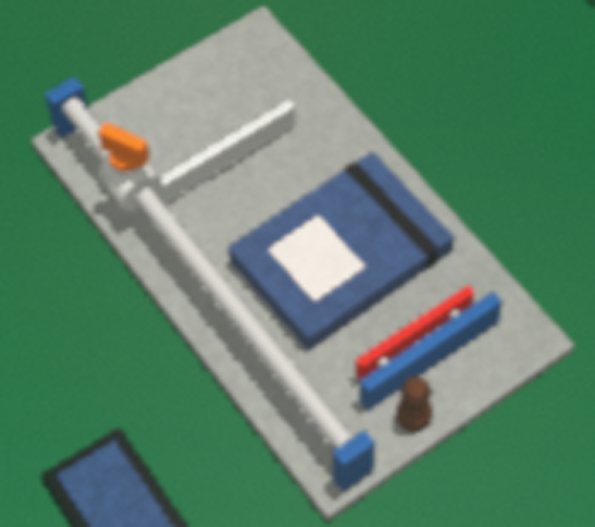

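```bash
cat >> h.py <<'E'
JC=np.array([.5148,-.0022]); YAW=-0.204
jx=np.array([np.cos(YAW),np.sin(YAW)]); jy=np.array([-np.sin(YAW),np.cos(YAW)])
def j2w(x,y): return JC+jx*x+jy*y
def w2j(p): d=np.asarray(p)[...,:2]-JC; return np.stack([d@jx,d@jy],-1)
def go(target,jawang=None):
    s=manip.state(); M=rot(s['tool_rot']).as_matrix()
    d=M.T@(np.asarray(target)-s['tool_pos'])*1000
    ya=np.arctan2(M[1,1],M[0,1]); t=0
    if jawang is not None: t=-((jawang-ya+np.pi/2)%np.pi-np.pi/2)
    print('t',round(s['time'],2),'pos',s['tool_pos'].round(4),'jaw',round(ya,3),'toolx',M[:,0].round(3),'ty',M[:,1].round(3),'tz',M[:,2].round(3),'j',s['joint_pos'].round(2),'F',s['contact_force'].round(1),'w',round(s['gripper_width'],2))
    print('shift mm',d.round(1),'turn',round(t,3))
E
python3 - <<'E'
from h import *
import pickle
F=pickle.load(open('F0.pkl','rb'))
for n,f in F.items():
    u0,u1,v0,v1={'scene':(225,300,160,200),'side':(340,375,215,250)}[n]
    vv,uu=np.mgrid[v0:v1,u0:u1]; uu=uu.ravel();vv=vv.ravel()
    P=pt(f,uu+.5,vv+.5); hsv=cv2.cvtColor(f['img'],cv2.COLOR_RGB2HSV)[vv,uu].astype(int)
    s=(hsv[:,0]>5)&(hsv[:,0]<18)&(hsv[:,1]>150)&(P[:,2]>.103)&(P[:,2]<.12)
    q=P[s]; print(n,s.sum(),q.mean(0).round(4),w2j(q.mean(0)).round(4)); r=cv2.minAreaRect((q[:,:2]*1000).astype(np.float32)); print(r, np.linalg.eigh(np.cov(q[:,:2].T)))
w=j2w(.085,-.106); print(w)
go([*w,.2],-1.404+.1+np.pi/2)
E
```

```text
scene 62 [ 0.5775 -0.1189  0.1094] [ 0.0851 -0.1016]
((577.126953125, -119.38197326660156), (12.407142639160156, 36.331756591796875), 11.772422790527344) EighResult(eigenvalues=array([1.27926464e-05, 1.09064645e-04]), eigenvectors=array([[-0.97827905, -0.20729228],
       [-0.20729228,  0.97827905]]))
side 51 [ 0.5722 -0.1281  0.11  ] [ 0.0818 -0.1117]
((572.0313110351562, -126.119140625), (10.935118675231934, 36.32980728149414), 11.6698579788208) EighResult(eigenvalues=array([1.06885188e-05, 1.18574178e-04]), eigenvectors=array([[-0.9712133 , -0.23821153],
       [-0.23821153,  0.9712133 ]]))
[ 0.57656312 -0.12322197]
t 0.1 pos [0.1956 0.593  0.2302] jaw 1.252 toolx [-0.001 -0.002 -1.   ] ty [ 0.313  0.95  -0.002] tz [ 0.95  -0.313 -0.   ] j [ 1.13  0.05  1.61  0.    1.48 -0.12] F [ 1.4  0.9 -0.9] w 1.0
shift mm [  31.1 -560.7  586.2] turn 0.985
```

Emit:
play_rows --pt "30 -560 587 1.03 -1" --pt "30 -560 587 1.03 -1" --pt "30 -560 587 1.03 -1" --pt "30 -560 587 1.03 -1" --pt "30 -560 587 1.03 -1" --pt "30 -560 587 1.03 -1" --pt "30 -560 587 1.03 -1" --pt "30 -560 587 1.03 -1"

```text
time: 1.1
tool_pos: [0.4315, 0.1507, 0.2125]
tool_rot: [0.552, 0.442, 0.552, -0.441]
contact_force: [1.1, 0.4, 0.1]
gripper_width: 1.0
```

Run:
```python
from h import *
go([*j2w(.085,-.106),.2],.22)
```

```text
t 1.1 pos [0.4315 0.1507 0.2125] jaw 0.222 toolx [ 0.  0. -1.] ty [0.975 0.22  0.   ] tz [ 0.22  -0.975 -0.   ] j [ 0.17 -0.36  2.01  0.    1.49 -0.05] F [1.1 0.4 0.1] w 1.0
shift mm [ 12.5  81.2 299.2] turn 0.002
```

Emit:
play_rows --pt "12 81 299 0 -1" --pt "12 81 299 0 -1" --pt "12 81 299 0 -1" --pt "12 81 299 0 -1" --pt "12 81 299 0 -1" --pt "12 81 299 0 -1" --pt "12 81 299 0 -1"

```text
time: 1.98
tool_pos: [0.5755, -0.121, 0.2001]
tool_rot: [0.552, 0.442, 0.553, -0.442]
contact_force: [-0.0, -0.1, -0.5]
gripper_width: 0.998
```

Run:
```python
from h import *
go([*j2w(.085,-.106),.2],.22)
f=grab('wrist','w1.png'); print(f['origin'],f['rotation'],f['fx'],f['cx'],f['cy'])
import pickle; pickle.dump(f,open('w1.pkl','wb'))
g=grab('scene'); cv2.imwrite('pics/s1.png',cv2.resize(cv2.cvtColor(g['img'][130:300,210:410],cv2.COLOR_RGB2BGR),None,fx=3.5,fy=3.5,interpolation=cv2.INTER_CUBIC))
```

```text
t 1.98 pos [ 0.5755 -0.121   0.2001] jaw 0.222 toolx [-0.001  0.001 -1.   ] ty [ 0.976  0.22  -0.001] tz [ 0.22  -0.976 -0.001] j [-0.33 -0.01  1.73  0.    1.42 -0.56] F [-0.  -0.1 -0.5] w 1.0
shift mm [0.1 0.6 2.4] turn 0.002
[ 0.55745914 -0.04086558  0.34305184] [ 0.98093165 -0.16005823 -0.01764656  0.10882585] 309.70691628693146 319.70252111535797 199.51318372712814
```

View pics/w1.png

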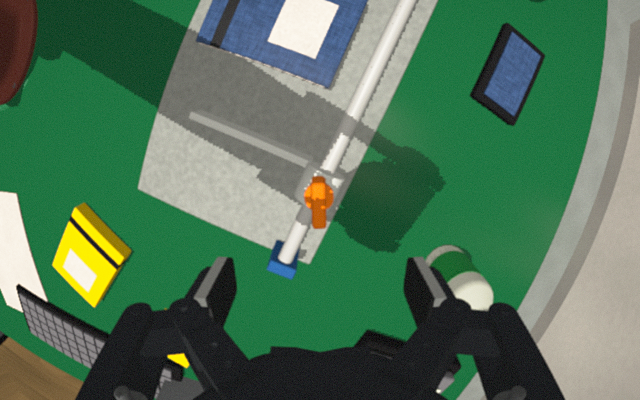

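```bash
cat >> h.py <<'E'
def fray(f,u,v):
    x=(np.asarray(u,float)-f['cx'])/f['fx'];y=(np.asarray(v,float)-f['cy'])/f['fy'];r=np.hypot(x,y)+1e-9
    c=np.stack([np.sin(r)*x/r,-np.sin(r)*y/r,-np.cos(r)],-1); return c@rot(f['rotation']).as_matrix().T
def fpt(f,u,v,d=None):
    if d is None: d=f['range_z'][np.asarray(v).astype(int),np.asarray(u).astype(int)]
    M=rot(f['rotation']).as_matrix(); q=fray(f,u,v); return np.array(f['origin'])+q*(d/(q@-M[:,2]))[...,None]
E
python3 - <<'E'
from h import *
import pickle; f=pickle.load(open('w1.pkl','rb'))
vv,uu=np.mgrid[160:240,290:350]; uu=uu.ravel();vv=vv.ravel()
P=fpt(f,uu+.5,vv+.5); hsv=cv2.cvtColor(f['img'],cv2.COLOR_RGB2HSV)[vv,uu].astype(int)
s=(hsv[:,0]>4)&(hsv[:,0]<18)&(hsv[:,1]>150)
print(np.percentile(P[s,2],[0,10,50,90,100]).round(4))
t=s&(P[:,2]>np.percentile(P[s,2],97)-.005); q=P[t]
r=cv2.minAreaRect((q[:,:2]*1000).astype(np.float32)); print(t.sum(),r,'jig',w2j(np.array(r[0])/1000).round(4))
M=rot(manip.state()['tool_rot']).as_matrix(); d=M.T@(np.array([*np.array(r[0])/1000,0.09])-manip.state()['tool_pos']); print('tool mm',(d*1000).round(1))
E
```

```text
[0.058  0.0861 0.1104 0.1119 0.3431]
613 ((567.1552734375, -91.07311248779297), (11.920957565307617, 102.20427703857422), 12.991311073303223) jig [ 0.0693 -0.0764]
tool mm [110.7  -1.6 -30. ]
```

Run:
```python
from h import *
import pickle; f=pickle.load(open('w1.pkl','rb'))
vv,uu=np.mgrid[160:240,290:350]; uu=uu.ravel();vv=vv.ravel()
P=fpt(f,uu+.5,vv+.5); hsv=cv2.cvtColor(f['img'],cv2.COLOR_RGB2HSV)[vv,uu].astype(int)
t=(hsv[:,0]>4)&(hsv[:,0]<18)&(hsv[:,1]>150)&(P[:,2]>.107)&(P[:,2]<.118); q=P[t]
r=cv2.minAreaRect((q[:,:2]*1000).astype(np.float32)); print(t.sum(),r,'jig',w2j(np.array(r[0])/1000).round(4))
M=rot(manip.state()['tool_rot']).as_matrix(); d=M.T@(np.array([*np.array(r[0])/1000,0.09])-manip.state()['tool_pos']); print('tool mm',(d*1000).round(1))
```

```text
610 ((574.3870239257812, -122.40730285644531), (11.942434310913086, 37.879844665527344), 12.942795753479004) jig [ 0.0827 -0.1056]
tool mm [110.6  -1.5   2.1]
```

Emit:
play_rows --pt "40 -1 2 0 -1" --pt "80 -1 2 0 -1" --pt "100 -1 2 0 -1" --pt "109 -1 2 0 -1" --pt "109 -1 2 0 -1" --pt "109 -1 2 0 1" --pt "109 -1 2 0 1" --pt "109 -1 2 0 1"

```text
time: 3.08
tool_pos: [0.5759, -0.1235, 0.0926]
tool_rot: [0.553, 0.442, 0.552, -0.441]
contact_force: [0.5, 0.6, 0.7]
gripper_width: 0.382
```

Emit:
play_rows --pt "0 0 0 0 1" --pt "0 0 0 0 1" --pt "0 0 0 0 1" --pt "0 0 0 0 1"

```text
time: 3.58
tool_pos: [0.575, -0.1236, 0.0923]
tool_rot: [0.552, 0.441, 0.553, -0.442]
contact_force: [-3.1, 0.1, 5.7]
gripper_width: 0.122
```

Run:
```python
from h import *
go([*j2w(.085,-.1056),.09],.226); print(manip.state()['ft_torque'])
f=grab('wrist','w2.png')
```

```text
t 3.58 pos [ 0.575  -0.1236  0.0923] jaw 0.223 toolx [-0.001 -0.    -1.   ] ty [ 0.975  0.221 -0.001] tz [ 0.221 -0.975  0.   ] j [-0.34  0.09  1.81 -0.    1.24 -0.56] F [-3.1  0.1  5.7] w 0.12
shift mm [ 2.3  1.8 -0.4] turn -0.003
[-0.00917791  0.83292394  0.33144663]
```

View pics/w2.png

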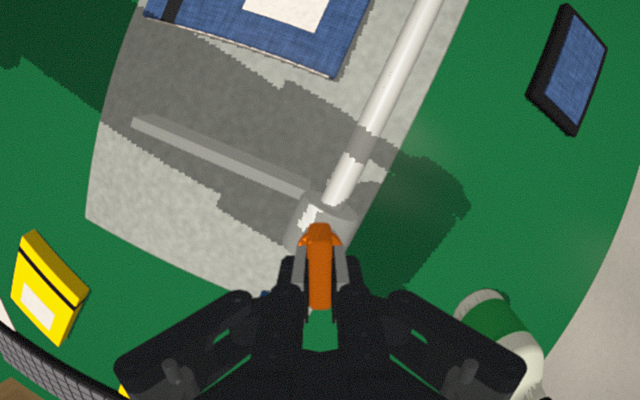

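Emit:
play_rows --pt "-1 -0.5 0 -0.1 1" --pt "-1 -0.5 0 -0.2 1" --pt "-1 -0.5 0 -0.3 1" --pt "-1 -0.5 0 -0.4 1" --pt "-1 -0.5 0 -0.5 1" --pt "-1 -0.5 0 -0.6 1"

```text
time: 4.38
tool_pos: [0.5751, -0.1234, 0.0923]
tool_rot: [0.659, 0.258, 0.658, -0.258]
contact_force: [0.5, -0.5, -1.3]
gripper_width: 0.12
```

Emit:
play_rows --pt "0 0 0 -0.1 1" --pt "0 0 0 -0.2 1" --pt "0 0 0 -0.3 1" --pt "0 0 0 -0.4 1" --pt "0 0 0 -0.5 1" --pt "0 0 0 -0.55 1" --pt "0 0 0 -0.55 1"

```text
time: 5.25
tool_pos: [0.5751, -0.1232, 0.0923]
tool_rot: [0.704, 0.071, 0.703, -0.07]
contact_force: [1.6, -0.2, -1.8]
gripper_width: 0.124
```

Run:
```python
from h import *
go([*j2w(.085,-.1056),.09],.226+1.15); print(manip.state()['ft_torque'])
f=grab('wrist','w3.png')
```

```text
t 5.25 pos [ 0.5751 -0.1232  0.0923] jaw 1.371 toolx [ 0.001  0.001 -1.   ] ty [0.199 0.98  0.001] tz [ 0.98  -0.199  0.001] j [-0.34  0.09  1.81  0.    1.24 -1.71] F [ 1.6 -0.2 -1.8] w 0.12
shift mm [2.3 0.7 1.4] turn -0.005
[ 0.11047926 -0.23744137 -0.00313549]
```

View pics/w3.png

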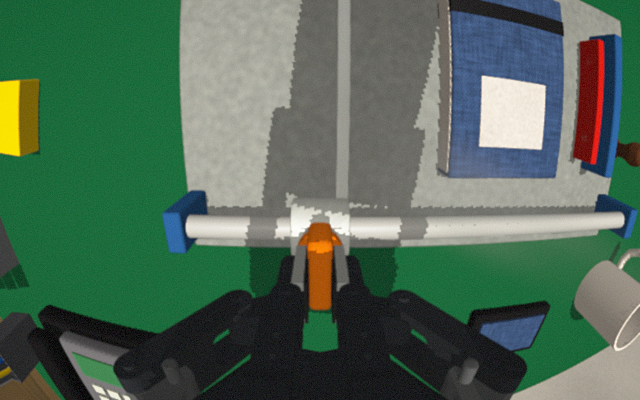

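Emit:
play_rows --pt "0 3 0 0 1" --pt "0 8 0 0 1" --pt "0 13 0 0 1" --pt "0 18 0.1 0 1" --pt "0 23 0.1 0 1" --pt "0 28 0.1 0 1" --pt "0 32 0.1 0 1" --pt "0 35 0.1 0 1"

```text
time: 6.3
tool_pos: [0.5822, -0.0888, 0.0924]
tool_rot: [0.704, 0.07, 0.703, -0.07]
contact_force: [5.4, -3.7, -7.8]
gripper_width: 0.128
```

```bash
cat > st.py <<'E'
from h import *
s=manip.state(); F=s['contact_force']
print('jig pos',(w2j(s['tool_pos'])*1000).round(2),'z',s['tool_pos'][2].round(4),'Fjig',(F[:2]@jx).round(2),(F[:2]@jy).round(2),F[2].round(1),'T',s['ft_torque'].round(2),s['time'])
E
python3 st.py
python3 - <<'E'
from h import *
f=grab('wrist')
pk=lambda u,v,z:(w2j(np.array(f['origin'])+fray(f,u,v)*((z-f['origin'][2])/fray(f,u,v)[2]))*1000).round(1)
import cv2
cv2.imwrite('pics/w4.png',cv2.cvtColor(f['img'],cv2.COLOR_RGB2BGR))
import pickle; pickle.dump(f,open('w4.pkl','wb'))
E
```

```text
jig pos [ 83.5  -71.11] z 0.0924 Fjig 6.07 -2.54 -7.8 T [-0.51 -0.79 -0.11] 6.3
```

View pics/w4.png

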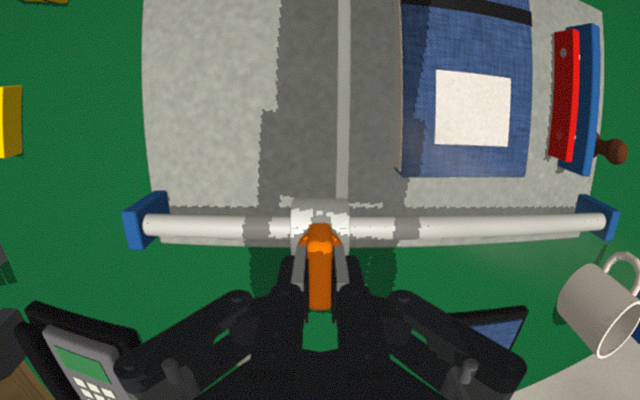

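Emit:
play_rows --pt "1 3 0.7 0 1" --pt "1 8 0.7 0 1" --pt "1 13 0.7 0 1" --pt "1 18 0.8 0 1" --pt "1 22 0.8 0 1" --pt "1 25 0.8 0 1"

```text
time: 7.1
tool_pos: [0.5874, -0.0643, 0.0922]
tool_rot: [0.703, 0.07, 0.704, -0.07]
contact_force: [-5.2, -1.2, 5.4]
gripper_width: 0.119
```

```bash
python3 st.py
```

```text
jig pos [ 83.67 -46.15] z 0.0922 Fjig -4.9 -2.19 5.4 T [-0.11  0.95 -0.08] 7.1
```

Emit:
play_rows --pt "-0.5 3 -0.3 0 1" --pt "-0.5 6 -0.3 0 1" --pt "-0.5 9 -0.3 0 1" --pt "-0.5 12 -0.3 0 1" --pt "-0.5 15 -0.2 0 1" --pt "-0.5 18 -0.2 0 1" --pt "-0.5 20 -0.2 0 1"

```text
time: 7.98
tool_pos: [0.5914, -0.045, 0.0923]
tool_rot: [0.704, 0.07, 0.704, -0.07]
contact_force: [-4.0, -2.8, 2.1]
gripper_width: 0.125
```

```bash
python3 st.py
```

```text
jig pos [ 83.65 -26.45] z 0.0923 Fjig -3.37 -3.51 2.1 T [-0.41  0.75 -0.07] 7.975
```

Emit:
play_rows --pt "-0.2 3 -0.3 0 1" --pt "-0.2 6 -0.3 0 1" --pt "-0.2 9 -0.3 0 1" --pt "-0.2 12 -0.3 0 1" --pt "-0.2 15 -0.3 0 1" --pt "-0.2 15 -0.3 0 1"

```text
time: 8.72
tool_pos: [0.5944, -0.0299, 0.0923]
tool_rot: [0.704, 0.07, 0.703, -0.07]
contact_force: [1.0, -1.8, -2.3]
gripper_width: 0.126
```

```bash
python3 st.py; python3 -c "
from h import *
f=grab('wrist','w5.png')"
```

```text
jig pos [ 83.51 -11.  ] z 0.0923 Fjig 1.34 -1.61 -2.3 T [-0.35 -0.24 -0.13] 8.725
```

View pics/w5.png

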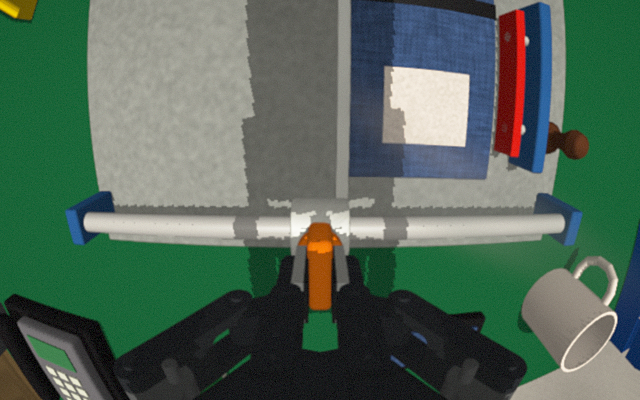

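Emit:
play_rows --pt "0 2 0 0 1" --pt "0 4 0 0 1" --pt "0 6 0 0 1" --pt "0 8 0 0 1" --pt "0 9 0 0 1" --pt "0 10 0 0 1" --pt "0 11 0 0 1"

```text
time: 9.65
tool_pos: [0.5964, -0.0196, 0.0923]
tool_rot: [0.704, 0.07, 0.703, -0.07]
contact_force: [4.5, -3.7, -5.5]
gripper_width: 0.127
```

```bash
python3 st.py
```

```text
jig pos [83.46 -0.54] z 0.0923 Fjig 5.2 -2.75 -5.5 T [-0.65 -0.58 -0.05] 9.65
```

Emit:
play_rows --pt "0 1 0 0 1" --pt "0 2 0 0 1" --pt "0 3 0 0 1" --pt "0 4 0 0 1"

```text
time: 10.15
tool_pos: [0.5973, -0.0157, 0.0924]
tool_rot: [0.704, 0.07, 0.703, -0.07]
contact_force: [3.2, -3.8, -5.6]
gripper_width: 0.128
```

```bash
python3 st.py; python3 -c "
from h import *
f=grab('wrist','w6.png')
import pickle; pickle.dump(f,open('w6.pkl','wb'))
c=f['img'][0:200,330:560]; cv2.imwrite('pics/w6c.png',cv2.cvtColor(cv2.resize(c,None,fx=3,fy=3,interpolation=cv2.INTER_CUBIC),cv2.COLOR_RGB2BGR))"
```

```text
jig pos [83.49  3.46] z 0.0924 Fjig 3.92 -3.04 -5.6 T [-0.66 -0.62 -0.05] 10.15
```

View pics/w6c.png

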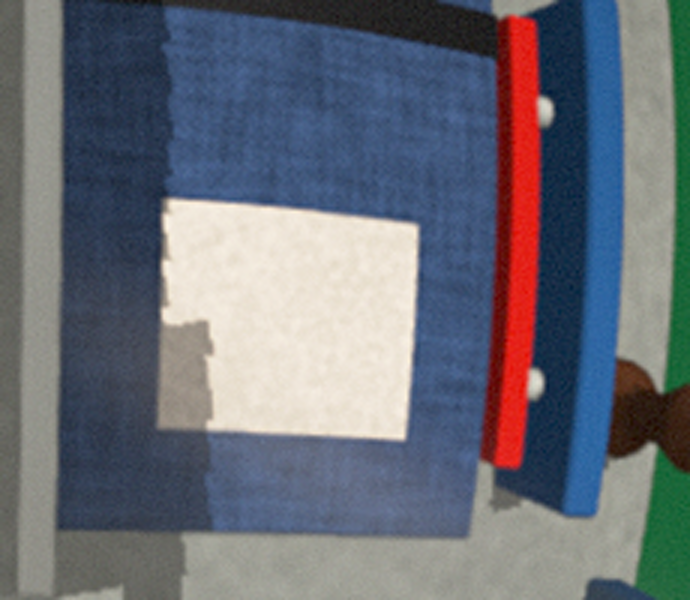

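Emit:
play_rows --pt "0.4 0.5 0.3 0 1" --pt "0.4 1 0.3 0 1"

```text
time: 10.45
tool_pos: [0.5975, -0.0149, 0.0924]
tool_rot: [0.704, 0.07, 0.704, -0.07]
contact_force: [1.7, -4.6, -4.1]
gripper_width: 0.124
```

```bash
python3 st.py
```

```text
jig pos [83.54  4.36] z 0.0924 Fjig 2.59 -4.21 -4.1 T [-0.79 -0.17 -0.08] 10.45
```

Emit:
play_rows --pt "0 0.5 0 0 1" --pt "0 1 0 0 1"

```text
time: 10.7
tool_pos: [0.5976, -0.0145, 0.0924]
tool_rot: [0.704, 0.07, 0.704, -0.071]
contact_force: [-0.3, -7.1, -2.5]
gripper_width: 0.126
```

```bash
python3 st.py
```

```text
jig pos [83.55  4.76] z 0.0924 Fjig 1.15 -6.96 -2.5 T [-1.14 -0.02 -0.08] 10.7
```

Emit:
play_rows --pt "0 0.5 0 0 1" --pt "0 1 0 0 1"

```text
time: 10.95
tool_pos: [0.5977, -0.0141, 0.0923]
tool_rot: [0.703, 0.069, 0.704, -0.071]
contact_force: [0.2, -8.7, -2.2]
gripper_width: 0.123
```

```bash
python3 st.py
```

```text
jig pos [83.54  5.16] z 0.0923 Fjig 1.92 -8.46 -2.2 T [-1.38  0.01 -0.07] 10.95
```

Emit:
play_rows --pt "-0.2 0.5 0 0 1" --pt "-0.2 1 0 0 1" --pt "-0.2 1 0 0 1"

```text
time: 11.32
tool_pos: [0.5977, -0.0137, 0.0924]
tool_rot: [0.703, 0.069, 0.704, -0.072]
contact_force: [0.4, -9.0, -2.9]
gripper_width: 0.123
```

```bash
python3 st.py
```

```text
jig pos [83.55  5.55] z 0.0924 Fjig 2.21 -8.76 -2.9 T [-1.63  0.03 -0.07] 11.325
```

Emit:
play_rows --pt "0 0.4 0 0 1" --pt "0 0.7 0 0 1" --pt "0 0.7 0 0 1"

```text
time: 11.7
tool_pos: [0.5978, -0.0134, 0.0923]
tool_rot: [0.703, 0.069, 0.704, -0.072]
contact_force: [-0.6, -11.3, -2.4]
gripper_width: 0.12
```

```bash
python3 st.py; sleep 0; python3 st.py
```

```text
jig pos [83.52  5.83] z 0.0923 Fjig 1.71 -11.18 -2.4 T [-1.79  0.05 -0.04] 11.7
jig pos [83.52  5.83] z 0.0923 Fjig 1.71 -11.18 -2.4 T [-1.79  0.05 -0.04] 11.7
```

Emit:
play_rows --pt "0 0.5 0 0.0 1" --pt "0 0.5 0 0.1 1" --pt "0 0.5 0 0.2 1" --pt "0 0.5 0 0.3 1" --pt "0 0.5 0 0.3 1"

```text
time: 12.32
tool_pos: [0.5978, -0.0133, 0.0923]
tool_rot: [0.685, 0.173, 0.685, -0.177]
contact_force: [-0.9, -12.5, -3.2]
gripper_width: 0.121
```

```bash
python3 st.py; python3 -c "
from h import *
go([0,0,0],.226)"
```

```text
jig pos [83.53  5.92] z 0.0923 Fjig 1.61 -12.45 -3.2 T [-2.01  0.16 -0.16] 12.325
t 12.32 pos [ 0.5978 -0.0133  0.0923] jaw 1.071 toolx [-0.002 -0.005 -1.   ] ty [ 0.479  0.878 -0.005] tz [ 0.878 -0.479  0.001] j [-0.14  0.11  1.79 -0.01  1.24 -1.21] F [ -0.9 -12.5  -3.2] w 0.12
shift mm [  93.2 -274.1 -531.3] turn 0.845
```

Emit:
play_rows --pt "0 0 0 0.1 1" --pt "0 0 0 0.2 1" --pt "0 0 0 0.3 1" --pt "0 0 0 0.4 1" --pt "0 0 0 0.4 1"

```text
time: 12.95
tool_pos: [0.5977, -0.0134, 0.0924]
tool_rot: [0.637, 0.305, 0.637, -0.309]
contact_force: [-2.0, -12.0, -3.3]
gripper_width: 0.125
```

```bash
python3 st.py
```

```text
jig pos [83.49  5.85] z 0.0924 Fjig 0.5 -12.12 -3.3 T [-2.08  0.22 -0.08] 12.95
```

Emit:
play_rows --pt "0 0 0 0.1 1" --pt "0 0 0 0.2 1" --pt "0 0 0 0.3 1" --pt "0 0 0 0.4 1" --pt "0 0 0 0.45 1" --pt "0 0 0 0.45 1"

```text
time: 13.7
tool_pos: [0.5976, -0.0135, 0.0924]
tool_rot: [0.553, 0.439, 0.552, -0.444]
contact_force: [-3.1, -12.3, -2.0]
gripper_width: 0.125
```

```bash
python3 st.py; python3 -c "
from h import *
go([0,0,0],.226)"
```

```text
jig pos [83.34  5.74] z 0.0924 Fjig -0.52 -12.65 -2.0 T [-2.1   0.29  0.15] 13.7
t 13.7 pos [ 0.5976 -0.0135  0.0924] jaw 0.222 toolx [-0.002 -0.006 -1.   ] ty [ 0.975  0.221 -0.004] tz [ 0.221 -0.975  0.005] j [-0.14  0.11  1.79 -0.01  1.24 -0.36] F [ -3.1 -12.3  -2. ] w 0.13
shift mm [  93.7 -579.6 -145.4] turn -0.004
```

Emit:
play_rows --pt "0 0 0 0.05 1" --pt "0 0 0 0.08 1" --pt "0 0 0 0.08 1"

```text
time: 14.08
tool_pos: [0.5976, -0.0135, 0.0924]
tool_rot: [0.535, 0.461, 0.534, -0.465]
contact_force: [-1.6, -11.6, -1.9]
gripper_width: 0.126
```

```bash
python3 st.py
```

```text
jig pos [83.33  5.71] z 0.0924 Fjig 0.82 -11.69 -1.9 T [-2.06  0.32  0.52] 14.075
```

Emit:
play_rows --pt "0 -0.4 0.9 0 1" --pt "0 -0.8 1.8 0 1" --pt "0 -1.2 2.7 0 1" --pt "0 -1.2 2.7 0 1"

```text
time: 14.58
tool_pos: [0.5975, -0.0138, 0.0924]
tool_rot: [0.535, 0.463, 0.534, -0.463]
contact_force: [1.4, -4.5, -2.3]
gripper_width: 0.125
```

```bash
python3 st.py;python3 -c "
from h import *
go([0,0,0],.226)"
```

```text
jig pos [83.29  5.41] z 0.0924 Fjig 2.32 -4.15 -2.3 T [-0.89 -0.13  0.51] 14.575
t 14.57 pos [ 0.5975 -0.0138  0.0924] jaw 0.143 toolx [-0.    -0.001 -1.   ] ty [ 0.99   0.143 -0.   ] tz [ 0.143 -0.99   0.001] j [-0.15  0.11  1.79 -0.    1.24 -0.29] F [ 1.4 -4.5 -2.3] w 0.12
shift mm [  92.5 -589.3  -99. ] turn -0.083
```

Emit:
play_rows --pt "0 -0.2 1.2 -0.02 1" --pt "0 -0.2 1.2 -0.02 0.5" --pt "0 -0.2 1.2 -0.02 -0.2" --pt "0 -0.2 1.2 -0.02 -1" --pt "0 -0.2 1.2 -0.02 -1" --pt "0 -0.2 1.2 -0.02 -1" --pt "0 -0.2 1.2 -0.02 -1" --pt "-20 -0.2 1.2 -0.02 -1"

```text
time: 15.58
tool_pos: [0.596, -0.0145, 0.111]
tool_rot: [0.537, 0.457, 0.54, -0.459]
contact_force: [-0.8, 0.2, 0.0]
gripper_width: 1.0
```

Emit:
play_rows --pt "-40 0 0 0 -1" --pt "-80 0 0 0 -1" --pt "-120 0 0 0 -1" --pt "-120 0 0 0 -1"

```text
time: 16.08
tool_pos: [0.6002, -0.0151, 0.2392]
tool_rot: [0.542, 0.46, 0.536, -0.456]
contact_force: [-0.7, -0.5, -0.7]
gripper_width: 1.0
```

```bash
python3 st.py; python3 -c "
from h import *
f=grab('wrist')
cv2.imwrite('pics/w7.png',cv2.cvtColor(f['img'],cv2.COLOR_RGB2BGR))
vv,uu=np.mgrid[0:399,0:640]; uu=uu.ravel();vv=vv.ravel()
P=fpt(f,uu+.5,vv+.5); hsv=cv2.cvtColor(f['img'],cv2.COLOR_RGB2HSV)[vv,uu].astype(int)
t=(hsv[:,0]>4)&(hsv[:,0]<18)&(hsv[:,1]>150)&(P[:,2]>.107)&(P[:,2]<.118)
t&=np.linalg.norm(P[:,:2]-[.597,-.014],axis=1)<.05
r=cv2.minAreaRect((P[t][:,:2]*1000).astype(np.float32)); print('wing',r,w2j(np.array(r[0])/1000))
J=w2j(P)
red=((hsv[:,0]<4)|(hsv[:,0]>175))&(hsv[:,1]>150)&(P[:,2]>.038)&(P[:,2]<.044)
r=cv2.minAreaRect((J[red]*1000).astype(np.float32)); print('pad',r)
b=(abs(hsv[:,0]-110)<12)&(hsv[:,1]>60)&(P[:,2]>.031)&(P[:,2]<.0385)&(J[:,1]<.138)&(abs(J[:,0]+.01)<.1)
r=cv2.minAreaRect((J[b]*1000).astype(np.float32)); print('ledger',r)
"
```

```text
jig pos [86.24  4.67] z 0.2392 Fjig -0.58 -0.62 -0.7 T [ 0.04 -0.02 -0.  ] 16.075
wing ((597.7896728515625, -12.805429458618164), (11.991138458251953, 38.72602462768555), 9.37118911743164) [0.08341734 0.0064272 ]
pad ((-220.92437744140625, 30.679397583007812), (544.83251953125, 75.99424743652344), 29.067119598388672)
ledger ((-11.59273910522461, -35.58503723144531), (151.80136108398438, 336.17547607421875), 4.2122721672058105)
```

View pics/w7.png

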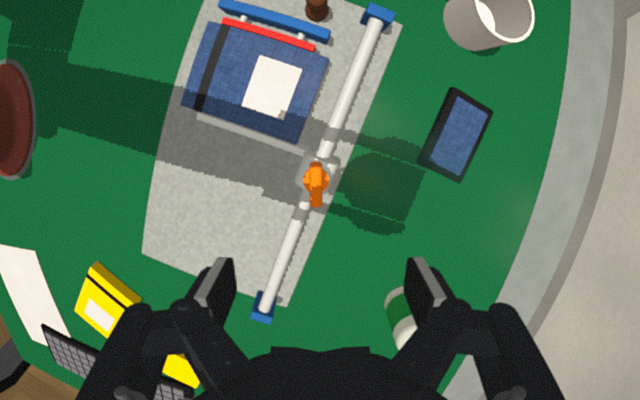

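```bash
python3 - <<'E'
from h import *
import pickle
F0=pickle.load(open('F0.pkl','rb'))
from scipy.ndimage import map_coordinates
for n in('scene','side'):
  out=[]
  for f in (F0[n],grab(n)):
    M=rot(f['rotation']).as_matrix(); ys=np.arange(.10,.165,.0005); prof={'red':[], 'blue':[]}
    for x in np.arange(-.06,.025,.003):
        p=np.array([[*j2w(x,y),.041] for y in ys]); c=(p-np.array(f['origin']))@M
        u=f['fx']*c[:,0]/-c[:,2]+f['cx']-.5; v=-f['fy']*c[:,1]/-c[:,2]+f['cy']-.5
        I=[map_coordinates(f['img'][...,k].astype(float),[v,u],order=1) for k in range(3)]
        prof['red'].append(np.clip(I[0]-np.maximum(I[1],I[2]),0,None)); prof['blue'].append(np.clip(I[2]-I[0],0,None))
    r=np.mean(prof['red'],0); h=r.max()/2; i=np.nonzero(r>h)[0]; a,b=i[0],i[-1]
    e1=np.interp(h,r[a-1:a+1],ys[a-1:a+1]); e2=np.interp(-h,-r[b:b+2],ys[b:b+2])
    print(n,'max',r.max().round(0),'front',(e1*1e3).round(2),'back',(e2*1e3).round(2),'centroid',((r*ys).sum()/r.sum()*1e3).round(2))
s=manip.state(); print(s['time'])
E
python3 - <<'E'
from h import *
f=grab('side'); cv2.imwrite('pics/side2.png',cv2.resize(cv2.cvtColor(f['img'][165:295,265:395],cv2.COLOR_RGB2BGR),None,fx=4.5,fy=4.5,interpolation=cv2.INTER_CUBIC))
E
```

```text
scene max 167.0 front 128.53 back 139.42 centroid 134.19
scene max 173.0 front 130.13 back 140.86 centroid 135.14
side max 151.0 front 102.49 back 134.95 centroid 119.5
side max 136.0 front 123.35 back 136.26 centroid 129.72
16.225
```

View pics/side2.png

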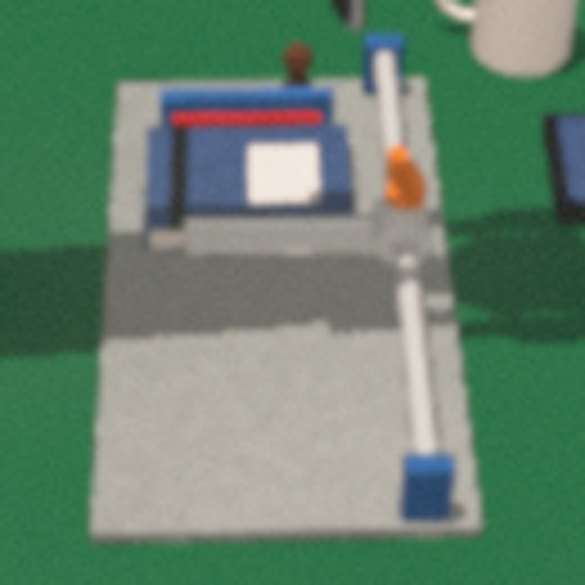

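```bash
python3 -c "
from plant import manip
print(manip.job_done())"
```

```text
the job is handed in; nothing more can be done
None
```

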